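# Tip the mixing balls into the blue cell

## Task

The small metal scoop holds two steel mixing balls. Carry it to the divided tray, tip both balls out of the scoop into the cell with the blue liner, and then stand the empty scoop back on the table, upright on its base.

Things in the scene. Friction and masses are not known exactly. Their poses are not given: they have to be found in the camera images.
- scoop_grip (a point): Mid-handle of the scoop (mm: 58 wide, 0.12 kg), 34 above its flat base. x to its open nose, z up; at the start the nose points roughly left (+y). Black handle 18 wide, 16 high, free from 47 behind this point to 35 ahead. Pan behind a 52 high back wall, sides 46 high; lip 118 ahead, 13 below this point. Floor climbs 12 deg to the lip: balls stay if level; a slow 45 deg nose-down tip empties it.
- blue_cell (a point): Centre of the blue liner's top, the floor of the blue cell, 6 mm above the table. Fixed grey tray, 196 square (204 over its rim), 42 high: 2 x 2 cells, each 92 square inside, walls 4 thick, tops 36 mm above this point; the others are yellow, green, white, and which cell is blue changes. x, y along the cell's sides (x ahead, y left, within 20 deg), z up.
- ball_1_center (a point): Centre of one steel ball, 18 mm in diameter, 24 g, at the back of the scoop's pan. Its axes mean nothing.
- ball_2_center (a point): Centre of the second steel ball, just like the first.

How it is judged:
On the way:
1. the scoop is tipped by more than 17 degrees beside or over the blue cell, its handle within 0.2 m of the cell's centre (angle between scoop_grip's own z axis and vertical above 0.3 rad and horizontal distance between scoop_grip and blue_cell below 0.2 m), for 0.1 s.
At the end, for the whole second after the job is handed in: Both balls lie in the blue cell, between its walls and no higher than 30 mm over its liner; the scoop stands upright on the table (within 7 degrees of level, the middle of its handle 26 to 42 mm above the table) (x of ball_1_center in the frame of blue_cell between -0.046 and 0.046 m and y of ball_1_center in the frame of blue_cell between -0.046 and 0.046 m and z of each of ball_1_center, ball_2_center in the frame of blue_cell below 0.03 m and x of ball_2_center in the frame of blue_cell between -0.046 and 0.046 m and y of ball_2_center in the frame of blue_cell between -0.046 and 0.046 m and height (world z) of scoop_grip between 0.026 and 0.042 m and angle between scoop_grip's own z axis and vertical below 0.12 rad); the robot touches nothing.
It also fails if it takes over 58 s, if anything falls off the work surface, if the arm or the gripper's body presses on something with over 40 N, if the wrist force passes 120 N, or if a joint passes its speed limit or range.

## Robot

A 6-joint arm with a two-finger parallel gripper is mounted at the origin on a cart in front of the work surface, level with it; the furniture and walls round the work are solid. World frame = base frame: x ahead of the robot, y to its left, z up, the work surface at z = 0. Lengths are in m, angles in rad, forces in N, time in s.
With the tool pointing down it reaches from about 0.325 to 0.85 m from the base axis. Payload 4.4 kg.
Tool frame: the origin (TCP) lies on the front face of the gripper's body, between the roots of the fingers; the fingertips stand 97 mm ahead of it and the grasp point (between the pads) lies 78 mm ahead of it (pinch_z is the distance from the TCP to the grasp point, in m); z points along the fingers, y is the line along which they close (so a half turn about z gives the same grasp; the last joint's range is limited). The gripper opens to 94 mm and grips with 3 to 60 N. Pads are 16 mm wide; open, the fingers measure 119 mm over their backs; the gripper's body (75 mm by 177 mm) begins 78 mm behind the grasp point.
Start: joints at [1.034, 0.207, 1.542, -0, 1.393, -0.15], TCP at [0.216, 0.533, 0.303] pointing down, gripper open.
Joint ranges: [-2.73, 2.73], [-0.86, 2.22], [0.23, 2.46], [-1.11, 4.25], [0.08, 2.63], [-2.82, 2.82]. Speed limits (rad/s): [2.79, 2.79, 3.14, 3.14, 3.14, 3.14].

## Interface

Orientations are given as a 3x3 rotation matrix whose columns are the frame's x, y, z axes.
In Python, from rig import * gives the robot as it stands. The module is installed in compiled form; this text tells all that it offers.
- The arm moves only by the tool play_rows, never from a script. Its arguments are lists of equal length, an entry for each row: "linear": the shift along the tool's x, y, z in m, a list of three; "angular": the turn, a rotation vector about the tool's x, y, z in rad, a list of three; "hand": the opening, from 0 (shut) to 1 (fully open). In form: {"linear": [[x, y, z], ...], "angular": [[wx, wy, wz], ...], "hand": [hand, ...]}. A call has 1 to 5 rows; each row is the pose to reach, as a shift and turn from the pose commanded when the call began, along the tool's axes at that moment; what a row does not reach only later rows make up. A row lasts 1/12 s, in which the tool goes at most 41.7 mm and 7.16 degrees, less where a joint would pass 70% of its speed; a pose out of reach is approached as far as the arm can. A call with a gripper value outside its range is refused whole. The fingers move at their own pace and stop on an object; the grip force is fixed at half the most. Time passes only in rows, so rows that repeat a pose let the fingers close. It gives the time, the measured TCP pose, the force, the opening and the grip force at its end, in the units of the state.
- state(): the state, without advancing time (a new reading comes with each control period).
- capture(name): name is "side" or "top" or "wrist"; returns a dict with "pixels" (480x640x3 uint8, blue, green, red), "fx", "fy", "cx", "cy" (pixels), "R" (3x3) and "t" (3): a world point X has camera coordinates R X + t; the wrist camera has in their place "hand_eye" (4x4, takes a point from camera to tool coordinates, whose origin is the TCP and whose axes are the flange's). Camera axes: x right, y down, z forward; pixel columns grow to the right and rows downward; lengths in m; the calibration is good to about 2 mm. The wrist camera is an equidistant fisheye: a pixel r from the principal point sees the ray r / f radians off the axis. A picture is of the moment at which its call begins: read the wrist's pose just before it. There is no depth.
- job_done(): hands the job in; it is judged then, once.
The state is a dict: "time_s": time; "q": joint angles; "dq": joint speeds; "joint_torque": joint torques, N m; "ee_pos": TCP position; "ee_rot": TCP orientation; "contact_force": force on the tool from outside, world axes, zero at the start; "moment": the same for the moment, N m; "width": finger opening in m; "grasp_force": force on a finger pad.
Only numpy, scipy, OpenCV 4.12 (cv2) and the standard library are available. Lean on these libraries where they do the work, as an engineer would, in place of code of your own. Each camera call takes 0.05 s, during which the arm holds its last target. There are 200 camera calls.

## Working session

There is one attempt and no reset: what is moved stays moved. The work goes in short steps, Python scripts to look and compute and a tool call to move; the robot and the scene stay as the last step left them, time stands still between calls to the robot, and variables do not carry over. Pictures are saved under pics/ and viewed, at most 10 in all, crops included, and the job is handed in when it is done.

Besides the shell and the picture viewer there is one more tool, called in YAML: its name, and indented under it one key for each argument. play_rows: Moves the arm, as the interface text tells. Its arguments: {"type":"object","properties":{"linear":{"type":"array","items":{"type":"array","items":{"type":"number"}}},"angular":{"type":"array","items":{"type":"array","items":{"type":"number"}}},"hand":{"type":"array","items":{"type":"number"}}},"required":["linear","angular","hand"]}

```bash
mkdir -p pics; python3 - <<'E'
from rig import *
import cv2,pickle
s=state(); print(s)
for n in("top","side"):
    c=capture(n); cv2.imwrite(f"pics/{n}0.png",c["pixels"]); pickle.dump(c,open(f"{n}0.pkl","wb")); print({k:v for k,v in c.items() if k!="pixels"})
E
```

```text
{'time_s': 0.0, 'q': array([ 1.03448754e+00,  2.07400193e-01,  1.54291803e+00, -2.97407881e-05,
        1.39351664e+00, -1.50494319e-01]), 'dq': array([ 0.00153554,  0.00013458,  0.00031283,  0.00140703,  0.00023938,
       -0.00176891]), 'joint_torque': array([ 1.09578748e-03, -3.70873296e+01, -2.81419355e+01,  6.99499645e-02,
        3.61384219e-02, -1.70169196e-04]), 'ee_pos': array([0.21609264, 0.53221923, 0.30151887]), 'ee_rot': array([[-9.26494059e-01,  3.76307723e-01, -1.12053073e-03],
       [ 3.76309266e-01,  9.26492074e-01, -1.94236522e-03],
       [ 3.07235809e-04, -2.22125594e-03, -9.99997486e-01]]), 'contact_force': array([ 0.0495713 ,  0.61382681, -0.4220269 ]), 'moment': array([ 0.06958348,  0.00328867, -0.01524206]), 'grasp_force': 0.0, 'width': 0.09401509310151802}
{'fx': 508.1686907748437, 'fy': 508.1686907748437, 'cx': 326.55674888750485, 'cy': 236.86260580290923, 'R': array([[-0.01110752, -0.99987271, -0.01145407],
       [-0.9927938 ,  0.0123943 , -0.11919251],
       [ 0.1193193 ,  0.01004759, -0.99280509]]), 't': array([0.13873451, 0.58238078, 0.83590922])}
{'fx': 433.127234931394, 'fy': 433.127234931394, 'cx': 317.85914744960183, 'cy': 236.87085081622718, 'R': array([[-0.98889291, -0.14703087, -0.02174258],
       [-0.05008836,  0.46740223, -0.88262467],
       [ 0.1399356 , -0.87173223, -0.46957528]]), 't': array([0.57932433, 0.03625622, 0.89916956])}
```

View pics/top0.png

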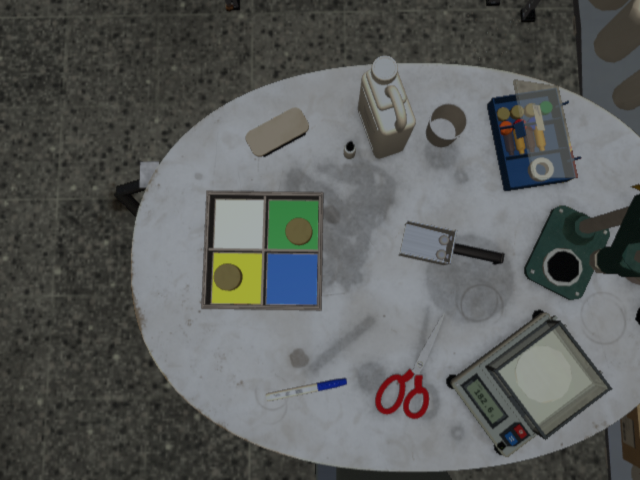

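View pics/side0.png

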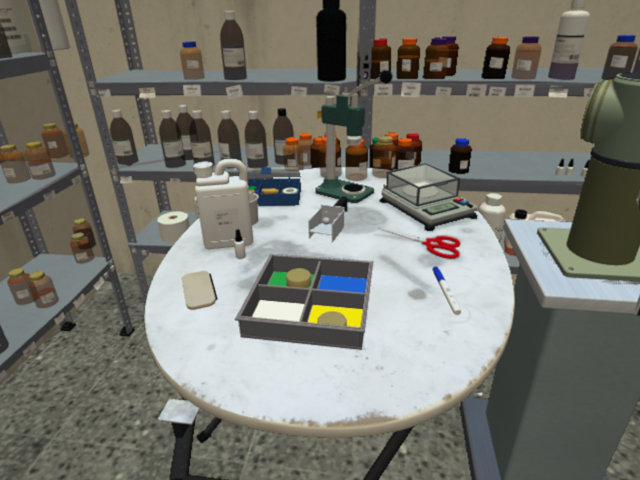

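The top view shows the scoop with its handle running from about (455,246) to (503,258) and its nose to the left. The tray is centred near (264,250), with blue as the lower-right cell at about (292,278). A drill stand sits right of the handle at about x=530 and beyond. The side view agrees.

```bash
cat > h.py <<'E'
import pickle,numpy as np,cv2
def px2w(c,u,v,z):
    d=c["R"].T@np.array([(u-c["cx"])/c["fx"],(v-c["cy"])/c["fy"],1]); o=-c["R"].T@c["t"]
    return o+d*(z-o[2])/d[2]
E
python3 - <<'E'
from h import *
p=pickle.load(open("top0.pkl","rb"))["pixels"]
a=cv2.resize(p[205:285,390:520],None,fx=6,fy=6,interpolation=cv2.INTER_CUBIC)
cv2.imwrite("pics/crop1.png",a[:, :780])
c=pickle.load(open("top0.pkl","rb"))
hsv=cv2.cvtColor(p,cv2.COLOR_BGR2HSV)
m=cv2.inRange(hsv,(105,120,90),(125,255,255)); m[:240]=0;m[320:]=0;m[:,:250]=0;m[:,330:]=0
r=cv2.minAreaRect(cv2.findNonZero(m)); print(r)
for q in [r[0],*cv2.boxPoints(r)]: print(q,px2w(c,*q,0.006).round(4))
E
```

```text
((291.5, 279.0), (50.0, 49.0), 90.0)
(291.5, 279.0) [0.5137 0.1946 0.006 ]
[267. 254.] [0.5583 0.2379 0.006 ]
[316. 254.] [0.5573 0.1511 0.006 ]
[316. 304.] [0.4697 0.1519 0.006 ]
[267. 304.] [0.4706 0.2376 0.006 ]
```

View pics/crop1.png

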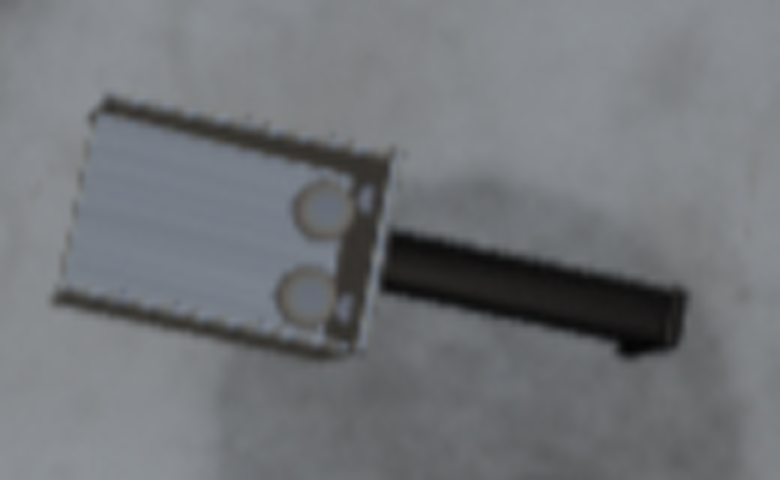

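```bash
python3 - <<'E'
from h import *
c=pickle.load(open("top0.pkl","rb"))
a=px2w(c,503.8,257.5,.042);b=px2w(c,454.7,248.7,.042)
n1=px2w(c,390+98/6,205+108/6,.046-.0);n2=px2w(c,390+58/6,205+297/6,.046)
d=(b-a)/np.linalg.norm(b-a); print(a,b,np.linalg.norm(b-a),"dir",d,"yaw",np.degrees(np.arctan2(d[1],d[0])))
print("lipmid",(n1+n2)/2, "grip",a+.047*d,(n1+n2)/2-.118*d)
for u,v,z in[(527,265,.01),(565,267,.01),(597,260,.15),(597,260,.25),(597,245,.25),(580,222,.1),(580,222,.0),(575,297,.01)]:print(u,v,z,px2w(c,u,v,z).round(3))
E
```

```text
[ 0.54440531 -0.1668981   0.042     ] [ 0.56032217 -0.08489895  0.042     ] 0.08352967775422167 dir [0.19055336 0.98167684 0.        ] yaw 79.01492083882675
lipmid [0.57799985 0.00251398 0.046     ] grip [ 0.55336132 -0.12075929  0.042     ] [ 0.55551455 -0.11332389  0.046     ]
527 265 0.01 [ 0.533 -0.217  0.01 ]
565 267 0.01 [ 0.529 -0.283  0.01 ]
597 260 0.15 [ 0.531 -0.267  0.15 ]
597 260 0.25 [ 0.524 -0.215  0.25 ]
597 245 0.25 [ 0.543 -0.216  0.25 ]
580 222 0.1 [ 0.595 -0.27   0.1  ]
580 222 0.0 [ 0.609 -0.32   0.   ]
575 297 0.01 [ 0.477 -0.297  0.01 ]
```

```bash
cat >> h.py <<'E'
from scipy.spatial.transform import Rotation as Ro
def down(yaw):  # tool x along yaw (deg), z down
    y=np.radians(yaw);x=np.array([np.cos(y),np.sin(y),0]);z=np.array([0,0,-1.]);return np.array([x,np.cross(z,x),z]).T
def plan(p0,R0,p1,R1,nc,rows=5):
    w=Ro.from_matrix(R0.T@R1).as_rotvec();p=np.array(p0);R=R0
    for k in range(nc):
        tp=p0+(p1-p0)*(k+1)/nc; tR=R0@Ro.from_rotvec(w*(k+1)/nc).as_matrix()
        l=(R.T@(tp-p)).round(4);a=Ro.from_matrix(R.T@tR).as_rotvec().round(4)
        print([[*map(float,(l*(i+1)/rows).round(4))] for i in range(rows)],[[*map(float,(a*(i+1)/rows).round(4))] for i in range(rows)])
        p=p+R@l;R=R@Ro.from_rotvec(a).as_matrix()
    return p,R
E
python3 - <<'E'
from h import *
from rig import *
s=state(); plan(s["ee_pos"],s["ee_rot"],np.array([.557,-.101,.25]),down(79),4)
E
```

```text
[[-0.0277, -0.0229, 0.0026], [-0.0554, -0.0458, 0.0052], [-0.0831, -0.0688, 0.0079], [-0.1108, -0.0917, 0.0105], [-0.1385, -0.1146, 0.0131]] [[-0.0001, 0.0001, 0.0688], [-0.0002, 0.0001, 0.1377], [-0.0003, 0.0002, 0.2065], [-0.0004, 0.0002, 0.2754], [-0.0005, 0.0003, 0.3442]]
[[-0.0338, -0.0122, 0.0026], [-0.0676, -0.0244, 0.0052], [-0.1015, -0.0367, 0.0078], [-0.1353, -0.0489, 0.0104], [-0.1691, -0.0611, 0.013]] [[-0.0001, 0.0001, 0.0689], [-0.0002, 0.0001, 0.1377], [-0.0002, 0.0002, 0.2066], [-0.0003, 0.0002, 0.2754], [-0.0004, 0.0003, 0.3443]]
[[-0.036, -0.0001, 0.0026], [-0.0719, -0.0002, 0.0052], [-0.1079, -0.0003, 0.0078], [-0.1438, -0.0004, 0.0104], [-0.1798, -0.0005, 0.013]] [[-0.0001, 0.0001, 0.0688], [-0.0002, 0.0001, 0.1377], [-0.0003, 0.0002, 0.2065], [-0.0004, 0.0002, 0.2754], [-0.0005, 0.0003, 0.3442]]
[[-0.0339, 0.0121, 0.0026], [-0.0678, 0.0241, 0.0052], [-0.1016, 0.0362, 0.0077], [-0.1355, 0.0482, 0.0103], [-0.1694, 0.0603, 0.0129]] [[-0.0001, 0.0001, 0.0689], [-0.0002, 0.0001, 0.1377], [-0.0003, 0.0002, 0.2066], [-0.0004, 0.0002, 0.2754], [-0.0005, 0.0003, 0.3443]]
```

play_rows:
  linear:
    - [-0.028, -0.023, 0.003]
    - [-0.055, -0.046, 0.005]
    - [-0.083, -0.069, 0.008]
    - [-0.111, -0.092, 0.01]
    - [-0.1385, -0.1145, 0.013]
  angular:
    - [0, 0, 0.069]
    - [0, 0, 0.138]
    - [0, 0, 0.207]
    - [0, 0, 0.275]
    - [0, 0, 0.344]
  hand: [1, 1, 1, 1, 1]

```text
time_s: 0.52
ee_pos: [0.3018, 0.3729, 0.2891]
ee_rot: [[-0.744, 0.669, -0.0], [0.669, 0.744, -0.001], [-0.0, -0.001, -1.0]]
contact_force: [-0.4, 0.3, 0.4]
width: 0.0941
grasp_force: 0.0
```

play_rows:
  linear:
    - [-0.034, -0.012, 0.003]
    - [-0.068, -0.024, 0.005]
    - [-0.102, -0.037, 0.008]
    - [-0.135, -0.049, 0.01]
    - [-0.169, -0.061, 0.013]
  angular:
    - [0, 0, 0.069]
    - [0, 0, 0.138]
    - [0, 0, 0.207]
    - [0, 0, 0.275]
    - [0, 0, 0.344]
  hand: [1, 1, 1, 1, 1]

```text
time_s: 0.93
ee_pos: [0.387, 0.2148, 0.2764]
ee_rot: [[-0.474, 0.881, -0.0], [0.881, 0.474, 0.0], [0.0, -0.0, -1.0]]
contact_force: [0.1, 0.0, 0.5]
width: 0.0944
grasp_force: 0.0
```

play_rows:
  linear:
    - [-0.036, 0, 0.003]
    - [-0.072, 0, 0.005]
    - [-0.108, 0, 0.008]
    - [-0.144, 0, 0.01]
    - [-0.18, 0, 0.013]
  angular:
    - [0, 0, 0.069]
    - [0, 0, 0.138]
    - [0, 0, 0.207]
    - [0, 0, 0.275]
    - [0, 0, 0.344]
  hand: [0.7, 0.7, 0.7, 0.7, 0.7]

```text
time_s: 1.35
ee_pos: [0.473, 0.0564, 0.2633]
ee_rot: [[-0.149, 0.989, -0.0], [0.989, 0.149, 0.0], [0.0, -0.0, -1.0]]
contact_force: [0.0, 0.8, 0.5]
width: 0.0666
grasp_force: 0.0
```

play_rows:
  linear:
    - [-0.034, 0.012, 0.003]
    - [-0.068, 0.024, 0.005]
    - [-0.102, 0.036, 0.008]
    - [-0.1355, 0.048, 0.01]
    - [-0.1695, 0.06, 0.013]
  angular:
    - [0, 0, 0.069]
    - [0, 0, 0.138]
    - [0, 0, 0.207]
    - [0, 0, 0.275]
    - [0, 0, 0.344]
  hand: [0.7, 0.7, 0.7, 0.7, 0.7]

```text
time_s: 1.77
ee_pos: [0.5582, -0.1019, 0.2501]
ee_rot: [[0.193, 0.981, -0.001], [0.981, -0.193, 0.0], [0.0, -0.001, -1.0]]
contact_force: [0.1, 0.5, 0.5]
width: 0.0654
grasp_force: 0.0
```

```bash
python3 - <<'E'
from rig import *
import cv2,pickle
s=state(); c=capture("wrist"); c["s"]=s; pickle.dump(c,open("w1.pkl","wb"))
print(c["hand_eye"],c["fx"],c["cx"],c["cy"],s["q"])
cv2.imwrite("pics/w1.png",c["pixels"])
E
```

```text
[[ 1.09763639e-03 -9.67546170e-01 -2.52691917e-01  7.39213978e-02]
 [ 9.99999203e-01  9.04376586e-04  8.80951850e-04  1.84371648e-04]
 [-6.23832934e-04 -2.52692683e-01  9.67546391e-01 -8.32679448e-02]
 [ 0.00000000e+00  0.00000000e+00  0.00000000e+00  1.00000000e+00]] 371.64829954431775 317.4232530058943 242.52115852329402 [-3.33084930e-01  2.38823302e-01  1.61543691e+00  1.64307113e-04
  1.28811450e+00 -1.38457470e-01]
```

View pics/w1.png

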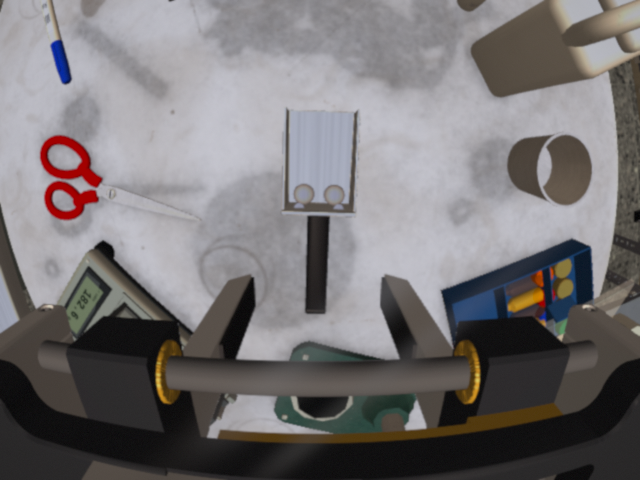

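The wrist view shows the handle vertical and centred between the fingers, from its front at (318,217) to its rear at (316,312).

```bash
python3 - <<'E'
from h import *
c=pickle.load(open("w1.pkl","rb"));s=c["s"];H=c["hand_eye"]
def w(u,v,z):
    x,y=(u-c["cx"])/c["fx"],(v-c["cy"])/c["fx"];r=np.hypot(x,y)
    d=np.array([x/r*np.sin(r),y/r*np.sin(r),np.cos(r)]);R=s["ee_rot"]
    d=R@H[:3,:3]@d;o=s["ee_pos"]+R@H[:3,3];return o+d*(z-o[2])/d[2]
a=w(316,312,.042);b=w(318,217,.042);d=(b-a)/np.linalg.norm(b-a)
print(a,b,np.linalg.norm(b-a),np.degrees(np.arctan2(d[1],d[0])),"grip",a+.047*d,"grasp",a+.065*d)
t=s["ee_rot"].T@(a+.065*d-s["ee_pos"]);print(t)
E
```

```text
[ 0.5449246  -0.16451407  0.042     ] [ 0.5625366  -0.08344114  0.042     ] 0.08296386519301246 77.7437007611026 grip [ 0.554902   -0.11858531  0.042     ] grasp [ 0.55872313 -0.10099557  0.042     ]
[0.00089798 0.00054075 0.20807641]
```

play_rows:
  linear:
    - [0.0005, 0, 0.028]
    - [0.001, 0.0005, 0.056]
    - [0.001, 0.0005, 0.084]
    - [0.001, 0.0005, 0.108]
    - [0.001, 0.0005, 0.125]
  angular:
    - [0, 0, 0.004]
    - [0, 0, 0.008]
    - [0, 0, 0.01]
    - [0, 0, 0.01]
    - [0, 0, 0.01]
  hand: [0.6, 0.5, 0.5, 0.5, 0.5]

```text
time_s: 2.23
ee_pos: [0.5567, -0.0987, 0.1225]
ee_rot: [[0.199, 0.98, -0.004], [0.98, -0.199, 0.002], [0.001, -0.005, -1.0]]
contact_force: [-0.0, -0.6, -0.5]
width: 0.0473
grasp_force: 0.0
```

play_rows:
  linear:
    - [0, 0, 0.008]
    - [0, 0, 0.013]
    - [0, 0, 0.013]
    - [0, 0, 0.013]
    - [0, 0, 0.013]
  angular:
    - [0, 0, 0]
    - [0, 0, 0]
    - [0, 0, 0]
    - [0, 0, 0]
    - [0, 0, 0]
  hand: [0.4, 0.4, 0.3, 0.2, 0.1]

```text
time_s: 2.65
ee_pos: [0.5596, -0.0996, 0.1142]
ee_rot: [[0.2, 0.98, 0.003], [0.98, -0.2, -0.001], [-0.0, 0.003, -1.0]]
contact_force: [0.4, -0.0, -0.2]
width: 0.021
grasp_force: 0.1
```

play_rows:
  linear:
    - [0, 0, 0]
    - [0, 0, 0]
    - [0, 0, 0]
    - [0, 0, 0]
    - [0, 0, 0]
  angular:
    - [0, 0, 0]
    - [0, 0, 0]
    - [0, 0, 0]
    - [0, 0, 0]
    - [0, 0, 0]
  hand: [0, 0, 0, 0, 0]

```text
time_s: 3.07
ee_pos: [0.5595, -0.0996, 0.1141]
ee_rot: [[0.2, 0.98, 0.002], [0.98, -0.2, -0.001], [-0.0, 0.003, -1.0]]
contact_force: [-0.4, -0.4, 6.6]
width: 0.0178
grasp_force: 30.0
```

play_rows:
  linear:
    - [0, 0, -0.005]
    - [0, 0, -0.015]
    - [0, 0, -0.03]
    - [0, 0, -0.045]
    - [0, 0, -0.06]
  angular:
    - [0, 0, 0]
    - [0, 0, 0]
    - [0, 0, 0]
    - [0, 0, 0]
    - [0, 0, 0]
  hand: [0, 0, 0, 0, 0]

```text
time_s: 3.48
ee_pos: [0.558, -0.0992, 0.1732]
ee_rot: [[0.2, 0.98, -0.001], [0.98, -0.2, 0.0], [0.0, -0.001, -1.0]]
contact_force: [0.4, 0.3, -0.9]
width: 0.0177
grasp_force: 29.9
```

play_rows:
  linear:
    - [0, 0, -0.012]
    - [0, 0, -0.022]
    - [0, 0, -0.028]
    - [0, 0, -0.03]
    - [0, 0, -0.03]
  angular:
    - [0, 0, 0]
    - [0, 0, 0]
    - [0, 0, 0]
    - [0, 0, 0]
    - [0, 0, 0]
  hand: [0, 0, 0, 0, 0]

```text
time_s: 3.9
ee_pos: [0.5586, -0.0993, 0.203]
ee_rot: [[0.2, 0.98, 0.001], [0.98, -0.2, -0.0], [-0.0, 0.001, -1.0]]
contact_force: [0.2, -0.7, -1.5]
width: 0.0174
grasp_force: 29.9
```

```bash
python3 - <<'E'
from rig import *
import cv2,pickle,numpy as np
s=state(); c=capture("wrist"); d=capture("side")
pickle.dump(d,open("side1.pkl","wb"))
e=capture("top")["pixels"]
A=cv2.resize(c["pixels"][80:330,200:440],(384,400)); B=cv2.resize(d["pixels"][120:270,260:410],(400,400),interpolation=cv2.INTER_CUBIC)
cv2.imwrite("pics/l1.png",np.hstack([A,B])); print(s["ee_pos"],s["width"],s["grasp_force"],s["q"])
E
```

```text
[ 0.55860078 -0.09934422  0.20299644] 0.017433600442545858 29.94583636522293 [-3.28527617e-01  2.90873905e-01  1.65586405e+00  5.55380217e-06
  1.19432463e+00 -1.27524560e-01]
```

View pics/l1.png

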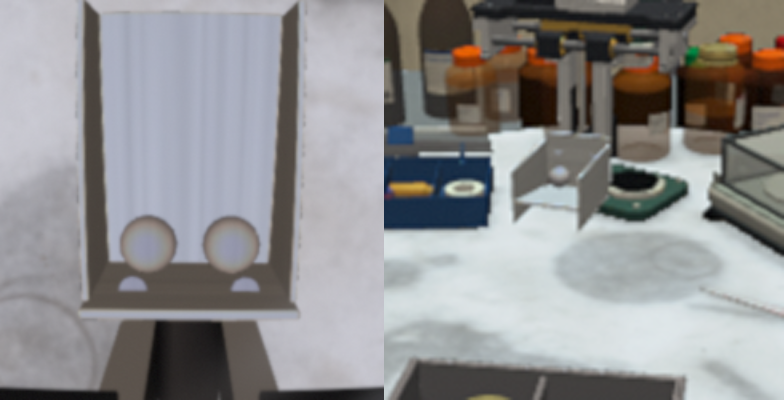

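The left panel (wrist view) shows the scoop level in the grip with both balls at the back wall. The right panel (side view) shows it lifted clear of the table. Next I carry it level to the tray.

play_rows:
  linear:
    - [0.0043, -0.0026, 0]
    - [0.0153, -0.0095, 0]
    - [0.034, -0.021, 0]
    - [0.058, -0.036, 0]
    - [0.083, -0.052, 0]
  angular:
    - [0, 0, 0]
    - [0, 0, 0]
    - [0, 0, 0]
    - [0, 0, 0]
    - [0, 0, 0]
  hand: [0, 0, 0, 0, 0]

```text
time_s: 4.47
ee_pos: [0.5232, -0.0063, 0.2022]
ee_rot: [[0.201, 0.98, -0.001], [0.98, -0.201, 0.001], [0.0, -0.001, -1.0]]
contact_force: [0.4, -0.2, -1.3]
width: 0.0176
grasp_force: 29.9
```

play_rows:
  linear:
    - [0.0255, -0.016, 0]
    - [0.049, -0.031, 0]
    - [0.067, -0.042, 0]
    - [0.0775, -0.048, 0]
    - [0.082, -0.051, 0]
  angular:
    - [0, 0, 0]
    - [0, 0, 0]
    - [0, 0, 0]
    - [0, 0, 0]
    - [0, 0, 0]
  hand: [0, 0, 0, 0, 0]

```text
time_s: 4.88
ee_pos: [0.4893, 0.0849, 0.2024]
ee_rot: [[0.197, 0.98, -0.001], [0.98, -0.197, 0.0], [0.0, -0.001, -1.0]]
contact_force: [-0.0, -0.3, -1.7]
width: 0.018
grasp_force: 29.9
```

```bash
python3 - <<'E'
from h import *
from rig import *
s=state(); c=capture("top"); cv2.imwrite("pics/t2.png",cv2.resize(c["pixels"][160:340,190:470],(784,504)))
R0=s["ee_rot"];p0=s["ee_pos"];o=np.array([.0995,0,.093])
print(p0,s["q"],"lip",p0+R0@o)
R=down(np.degrees(np.arctan2(R0[1,0],R0[0,0])));d=R[:,0]
L=np.array([.514,.1945,0])-.015*d; P,Q=p0,R0
# per call: rotate th about tool y with the lip at L
for th0,th1,z in [(0,8,.075),(8,15,.075),(15,21,.075),(21,27,.075),(27,36,.075),(36,46,.075),(46,52,.075)]:
    z0=(P+Q@o)[2]; Ls=(P+Q@o); li=[];an=[]
    for i in range(1,6):
        th=th0+(th1-th0)*i/5; Rt=R@Ro.from_rotvec([0,-np.radians(th),0]).as_matrix()
        Lt=Ls+(np.array([L[0],L[1],z])-Ls)*i/5; pt=Lt-Rt@o
        li.append([*map(float,(Q.T@(pt-P)).round(4))]); an.append([*map(float,Ro.from_matrix(Q.T@Rt).as_rotvec().round(4))])
    print(th1,li,an); P,Q=pt,Rt; print(P.round(4))
E
```

```text
[0.4892649  0.08494395 0.20235096] [-2.71335594e-03  1.51409082e-01  1.82953572e+00  3.17181536e-04
  1.16161927e+00  1.95479258e-01] lip [0.50877828 0.18252098 0.10936062]
8 [[0.0022, 0.0005, 0.0041], [0.0045, 0.001, 0.0083], [0.0068, 0.0016, 0.0126], [0.0092, 0.0021, 0.017], [0.0117, 0.0027, 0.0214]] [[-0.001, -0.028, 0.0], [-0.001, -0.0559, 0.0], [-0.001, -0.0839, 0.0], [-0.001, -0.1118, 0.0001], [-0.001, -0.1397, 0.0001]]
[0.4942 0.0959 0.1809]
15 [[0.0023, 0.0, -0.0024], [0.0047, 0.0, -0.0047], [0.0071, -0.0, -0.007], [0.0096, 0.0, -0.0093], [0.0121, -0.0, -0.0114]] [[0.0, -0.0244, 0.0], [0.0, -0.0489, 0.0], [-0.0, -0.0733, 0.0], [0.0, -0.0977, -0.0], [-0.0, -0.1222, 0.0]]
[0.4969 0.1092 0.1906]
21 [[0.002, 0.0, -0.0021], [0.004, -0.0, -0.0041], [0.006, 0.0, -0.0061], [0.0081, 0.0, -0.008], [0.0103, 0.0, -0.0099]] [[0.0, -0.0209, -0.0], [0.0, -0.0419, -0.0], [0.0, -0.0628, -0.0], [0.0, -0.0838, -0.0], [0.0, -0.1047, -0.0]]
[0.4993 0.1214 0.1975]
27 [[0.002, -0.0, -0.0021], [0.004, 0.0, -0.0041], [0.006, -0.0, -0.0061], [0.0081, 0.0, -0.008], [0.0103, 0.0, -0.0099]] [[0.0, -0.020
[... 198 characters left out ...]
0124, -0.0, -0.0117], [0.0158, -0.0, -0.0144]] [[-0.0, -0.0314, 0.0], [0.0, -0.0628, -0.0], [0.0, -0.0942, -0.0], [-0.0, -0.1257, -0.0], [0.0, -0.1571, -0.0]]
[0.506  0.1545 0.2087]
46 [[0.0033, 0.0, -0.0034], [0.0067, 0.0, -0.0067], [0.0103, 0.0, -0.0099], [0.0139, -0.0, -0.0129], [0.0177, 0.0, -0.0159]] [[-0.0, -0.0349, 0.0], [-0.0, -0.0698, 0.0], [-0.0, -0.1047, 0.0], [-0.0, -0.1396, -0.0], [-0.0, -0.1745, -0.0]]
[0.5106 0.1776 0.2112]
52 [[0.002, -0.0, -0.0021], [0.004, -0.0, -0.0041], [0.006, -0.0, -0.0061], [0.0081, -0.0, -0.008], [0.0103, -0.0, -0.0099]] [[0.0, -0.0209, -0.0], [-0.0, -0.0419, -0.0], [0.0, -0.0628, 0.0], [-0.0, -0.0838, 0.0], [0.0, -0.1047, 0.0]]
[0.5134 0.1916 0.2107]
```

View pics/t2.png

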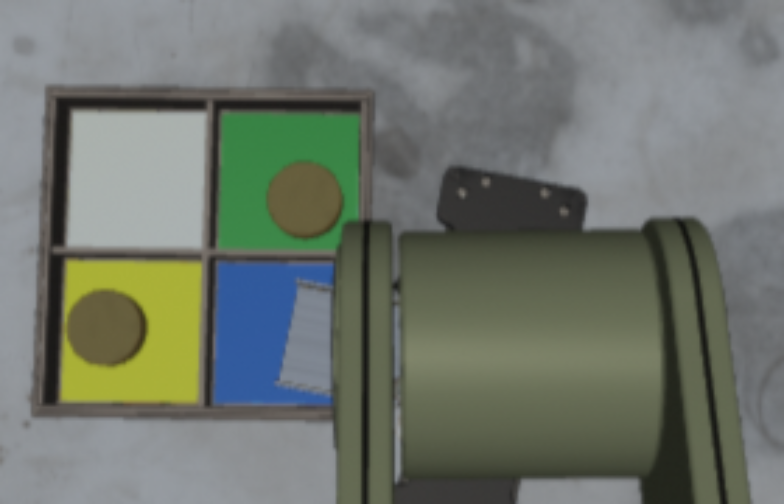

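The top view shows the nose over the middle of the blue cell, with the lip at crop x≈290 against a cell spanning about 215–355. I'll start the slow tip, pivoting at the lip.

play_rows:
  linear:
    - [0.0022, 0.0005, 0.0041]
    - [0.0045, 0.001, 0.0083]
    - [0.0068, 0.0016, 0.0126]
    - [0.0092, 0.0021, 0.017]
    - [0.0117, 0.0027, 0.0214]
  angular:
    - [0, -0.028, 0]
    - [0, -0.056, 0]
    - [0, -0.084, 0]
    - [0, -0.112, 0]
    - [0, -0.14, 0]
  hand: [0, 0, 0, 0, 0]

```text
time_s: 5.35
ee_pos: [0.4962, 0.093, 0.1811]
ee_rot: [[0.199, 0.98, -0.028], [0.97, -0.201, -0.138], [-0.141, 0.001, -0.99]]
contact_force: [-0.3, 0.0, -1.4]
width: 0.018
grasp_force: 29.9
```

play_rows:
  linear:
    - [0.0023, 0, -0.0024]
    - [0.0047, 0, -0.0047]
    - [0.0071, 0, -0.007]
    - [0.0096, 0, -0.0093]
    - [0.0121, 0, -0.0114]
  angular:
    - [0, -0.0244, 0]
    - [0, -0.0489, 0]
    - [0, -0.0733, 0]
    - [0, -0.0977, 0]
    - [0, -0.1222, 0]
  hand: [0, 0, 0, 0, 0]

```text
time_s: 5.77
ee_pos: [0.4987, 0.1073, 0.1916]
ee_rot: [[0.193, 0.98, -0.051], [0.946, -0.2, -0.256], [-0.261, 0.001, -0.965]]
contact_force: [-0.3, -0.1, -1.8]
width: 0.0178
grasp_force: 29.9
```

play_rows:
  linear:
    - [0.002, 0, -0.0021]
    - [0.004, 0, -0.0041]
    - [0.006, 0, -0.0061]
    - [0.0081, 0, -0.008]
    - [0.0103, 0, -0.0099]
  angular:
    - [0, -0.0209, 0]
    - [0, -0.0419, 0]
    - [0, -0.0628, 0]
    - [0, -0.0838, 0]
    - [0, -0.1047, 0]
  hand: [0, 0, 0, 0, 0]

```text
time_s: 6.18
ee_pos: [0.5007, 0.1197, 0.1979]
ee_rot: [[0.186, 0.98, -0.072], [0.914, -0.2, -0.353], [-0.361, 0.0, -0.933]]
contact_force: [0.2, -0.3, -2.0]
width: 0.0178
grasp_force: 29.9
```

```bash
python3 - <<'E'
from h import *
from rig import *
s=state(); c=capture("wrist")["pixels"]; d=capture("side")["pixels"]
A=cv2.resize(c[0:330,160:480],(388,400)); B=cv2.resize(d[180:360,220:400],(400,400),interpolation=cv2.INTER_CUBIC)
cv2.imwrite("pics/t3.png",np.hstack([A,B])); print(s["q"],s["contact_force"])
print("lip",s["ee_pos"]+s["ee_rot"]@[.0995,0,.093])
E
```

```text
[ 0.22339976  0.30011814  1.69473924 -0.34614107  1.31969162  0.54042836] [ 0.18728518 -0.32279878 -2.04744367]
lip [0.51257435 0.17779528 0.07523047]
```

View pics/t3.png

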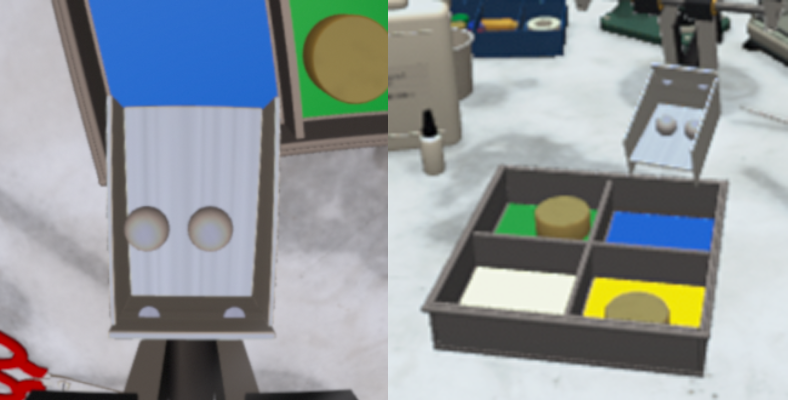

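At 21° of tip both balls are rolling down the pan (wrist crop (147,228) and (210,228)) toward the blue cell. I'll continue.

play_rows:
  linear:
    - [0.002, 0, -0.0021]
    - [0.004, 0, -0.0041]
    - [0.006, 0, -0.0061]
    - [0.0081, 0, -0.008]
    - [0.0103, 0, -0.0099]
  angular:
    - [0, -0.0209, 0]
    - [0, -0.0419, 0]
    - [0, -0.0628, 0]
    - [0, -0.0838, 0]
    - [0, -0.1047, 0]
  hand: [0, 0, 0, 0, 0]

```text
time_s: 6.7
ee_pos: [0.5036, 0.1326, 0.2035]
ee_rot: [[0.178, 0.98, -0.091], [0.872, -0.2, -0.447], [-0.456, 0.0, -0.89]]
contact_force: [0.3, 0.1, -1.4]
width: 0.0175
grasp_force: 29.9
```

play_rows:
  linear:
    - [0.003, 0, -0.0031]
    - [0.006, 0, -0.0061]
    - [0.0092, 0, -0.009]
    - [0.0124, 0, -0.0117]
    - [0.0158, 0, -0.0144]
  angular:
    - [0, -0.0314, 0]
    - [0, -0.0628, 0]
    - [0, -0.0942, 0]
    - [0, -0.1257, 0]
    - [0, -0.1571, 0]
  hand: [0, 0, 0, 0, 0]

```text
time_s: 7.12
ee_pos: [0.5077, 0.1532, 0.2091]
ee_rot: [[0.161, 0.98, -0.117], [0.791, -0.199, -0.579], [-0.59, 0.001, -0.807]]
contact_force: [-0.6, 0.2, -1.0]
width: 0.0177
grasp_force: 29.9
```

play_rows:
  linear:
    - [0.0033, 0, -0.0034]
    - [0.0067, 0, -0.0067]
    - [0.0103, 0, -0.0099]
    - [0.0139, 0, -0.0129]
    - [0.0177, 0, -0.0159]
  angular:
    - [0, -0.0349, 0]
    - [0, -0.0698, 0]
    - [0, -0.1047, 0]
    - [0, -0.1396, 0]
    - [0, -0.1745, 0]
  hand: [0, 0, 0, 0, 0]

```text
time_s: 7.53
ee_pos: [0.5124, 0.1765, 0.2114]
ee_rot: [[0.139, 0.98, -0.143], [0.678, -0.199, -0.707], [-0.721, 0.001, -0.692]]
contact_force: [-0.1, -0.8, -1.4]
width: 0.018
grasp_force: 29.9
```

```bash
python3 - <<'E'
from h import *
from rig import *
s=state(); c=capture("wrist")["pixels"]; d=capture("side")["pixels"]
A=cv2.resize(c[0:330,160:480],(388,400)); B=cv2.resize(d[180:360,220:400],(400,400),interpolation=cv2.INTER_CUBIC)
cv2.imwrite("pics/t4.png",np.hstack([A,B])); print(s["q"],s["ee_pos"],s["contact_force"])
print("lip",s["ee_pos"]+s["ee_rot"]@[.0995,0,.093])
E
```

```text
[ 0.43510454  0.5287554   1.47423486 -0.62326427  1.66941253  0.7468012 ] [0.51243598 0.1765471  0.21144328] [-0.05853681 -0.84724061 -1.38683303]
lip [0.51291264 0.17829786 0.07525973]
```

View pics/t4.png

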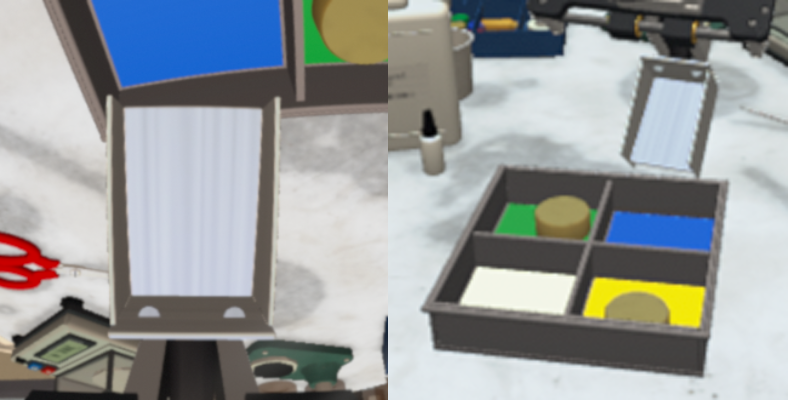

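The pan is empty. The balls must be behind the divider, since the cell's far part is hidden in both views. I'll back away while levelling the scoop, then check with the top camera.

```bash
python3 - <<'E'
from h import *
from rig import *
s=state(); p,R=plan(s["ee_pos"],s["ee_rot"],np.array([.50,.05,.215]),down(78.5),2)
print(p,R); plan(p,R,np.array([.557,-.08,.165]),down(78.5),1)
E
```

```text
[[-0.0091, 0.0013, 0.0088], [-0.0183, 0.0026, 0.0177], [-0.0274, 0.004, 0.0265], [-0.0366, 0.0053, 0.0354], [-0.0457, 0.0066, 0.0442]] [[-0.0, 0.0805, 0.0002], [-0.0, 0.1609, 0.0003], [-0.0, 0.2414, 0.0005], [-0.0, 0.3218, 0.0006], [-0.0, 0.4023, 0.0008]]
[[-0.0119, 0.0013, 0.0045], [-0.0237, 0.0026, 0.0091], [-0.0356, 0.004, 0.0136], [-0.0474, 0.0053, 0.0182], [-0.0593, 0.0066, 0.0227]] [[-0.0, 0.0804, 0.0002], [-0.0, 0.1609, 0.0004], [-0.0, 0.2413, 0.0005], [-0.0, 0.3218, 0.0007], [-0.0, 0.4022, 0.0009]]
[0.49999781 0.04998093 0.21504474] [[ 1.99415483e-01  9.79915029e-01 -2.64798406e-05]
 [ 9.79915029e-01 -1.99415484e-01 -4.02897139e-05]
 [-4.47609864e-05 -1.79136010e-05 -9.99999999e-01]]
[[-0.0232, 0.0164, 0.01], [-0.0464, 0.0327, 0.02], [-0.0696, 0.0491, 0.03], [-0.0928, 0.0654, 0.04], [-0.116, 0.0818, 0.05]] [[-0.0, 0.0, -0.0], [-0.0, 0.0, -0.0], [-0.0, 0.0, -0.0], [-0.0, 0.0, -0.0], [-0.0, 0.0, -0.0]]
```

play_rows:
  linear:
    - [-0.009, 0.001, 0.009]
    - [-0.018, 0.003, 0.018]
    - [-0.027, 0.004, 0.0265]
    - [-0.0365, 0.005, 0.0355]
    - [-0.0457, 0.0066, 0.044]
  angular:
    - [0, 0.0805, 0]
    - [0, 0.161, 0]
    - [0, 0.2415, 0]
    - [0, 0.322, 0]
    - [0, 0.402, 0]
  hand: [0, 0, 0, 0, 0]

```text
time_s: 8.05
ee_pos: [0.5059, 0.1119, 0.2142]
ee_rot: [[0.184, 0.98, -0.076], [0.903, -0.199, -0.38], [-0.387, 0.001, -0.922]]
contact_force: [-0.6, -0.8, -1.4]
width: 0.0179
grasp_force: 29.9
```

play_rows:
  linear:
    - [-0.012, 0.001, 0.0045]
    - [-0.0237, 0.0026, 0.009]
    - [-0.0356, 0.004, 0.0136]
    - [-0.0474, 0.0053, 0.018]
    - [-0.0593, 0.0066, 0.0227]
  angular:
    - [0, 0.0805, 0]
    - [0, 0.161, 0]
    - [0, 0.2415, 0]
    - [0, 0.322, 0]
    - [0, 0.402, 0]
  hand: [0, 0, 0, 0, 0]

```text
time_s: 8.47
ee_pos: [0.4997, 0.048, 0.2168]
ee_rot: [[0.199, 0.98, 0.003], [0.98, -0.199, 0.003], [0.004, 0.002, -1.0]]
contact_force: [-0.0, -0.5, -1.8]
width: 0.0176
grasp_force: 29.9
```

play_rows:
  linear:
    - [-0.023, 0.016, 0.005]
    - [-0.046, 0.033, 0.01]
    - [-0.07, 0.049, 0.02]
    - [-0.093, 0.065, 0.035]
    - [-0.116, 0.082, 0.05]
  angular:
    - [0, 0, 0]
    - [0, 0, 0]
    - [0, 0, 0]
    - [0, 0, 0]
    - [0, 0, 0]
  hand: [0, 0, 0, 0, 0]

```text
time_s: 8.88
ee_pos: [0.5574, -0.083, 0.1662]
ee_rot: [[0.2, 0.98, 0.001], [0.98, -0.2, -0.0], [-0.0, 0.001, -1.0]]
contact_force: [0.9, 0.2, -0.9]
width: 0.018
grasp_force: 29.9
```

```bash
python3 - <<'E'
from h import *
from rig import *
s=state(); c=capture("top")["pixels"]; d=capture("side")["pixels"]
A=cv2.resize(c[180:320,190:330],(390,390)); B=cv2.resize(d[120:270,260:410],(390,390),interpolation=cv2.INTER_CUBIC)
cv2.imwrite("pics/t5.png",np.hstack([A,B])); print(s["q"],s["ee_pos"],s["ee_rot"])
E
```

```text
[-3.01342847e-01  3.30806183e-01  1.69032330e+00  1.98828341e-05
  1.11922086e+00 -1.00061680e-01] [ 0.55741301 -0.08297639  0.16621838] [[ 1.99933350e-01  9.79808775e-01  1.19163965e-03]
 [ 9.79809494e-01 -1.99933069e-01 -3.51637413e-04]
 [-1.06289249e-04  1.23788389e-03 -9.99999228e-01]]
```

View pics/t5.png

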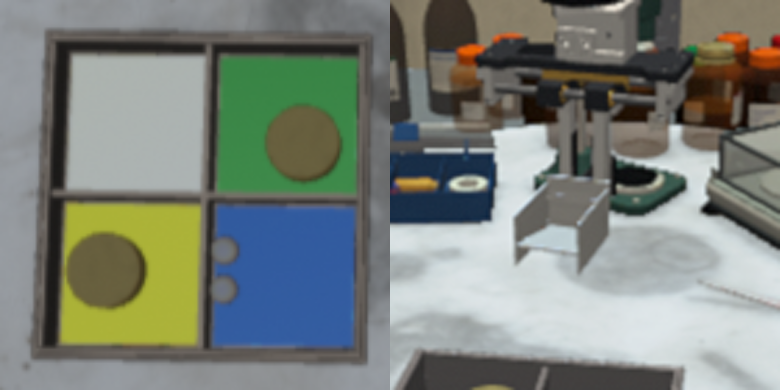

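The top view shows both balls in the blue cell, at crop (224,250) and (224,290), against its left wall. The scoop is empty and level. Now I set it down.

play_rows:
  linear:
    - [0, 0, 0.012]
    - [0, 0, 0.026]
    - [0, 0, 0.038]
    - [0, 0, 0.046]
    - [0, 0, 0.05]
  angular:
    - [0, 0, 0]
    - [0, 0, 0]
    - [0, 0, 0]
    - [0, 0, 0]
    - [0, 0, 0]
  hand: [0, 0, 0, 0, 0]

```text
time_s: 9.4
ee_pos: [0.5558, -0.08, 0.1143]
ee_rot: [[0.198, 0.98, -0.003], [0.98, -0.198, 0.002], [0.001, -0.003, -1.0]]
contact_force: [0.4, 0.9, -1.8]
width: 0.0174
grasp_force: 29.9
```

play_rows:
  linear:
    - [0, 0, 0.0005]
    - [0, 0, 0.001]
    - [0, 0, 0.0015]
    - [0, 0, 0.0015]
    - [0, 0, 0.0015]
  angular:
    - [0, 0, 0]
    - [0, 0, 0]
    - [0, 0, 0]
    - [0, 0, 0]
    - [0, 0, 0]
  hand: [0, 0, 0, 0, 0]

```text
time_s: 9.82
ee_pos: [0.5574, -0.0812, 0.1149]
ee_rot: [[0.2, 0.98, 0.001], [0.98, -0.2, 0.0], [0.001, 0.001, -1.0]]
contact_force: [-0.5, -0.2, -2.0]
width: 0.0178
grasp_force: 30.0
```

play_rows:
  linear:
    - [0, 0, 0.0005]
    - [0, 0, 0.001]
    - [0, 0, 0.001]
    - [0, 0, 0.001]
    - [0, 0, 0.001]
  angular:
    - [0, 0, 0]
    - [0, 0, 0]
    - [0, 0, 0]
    - [0, 0, 0]
    - [0, 0, 0]
  hand: [0, 0, 0, 0, 0]

```text
time_s: 10.23
ee_pos: [0.5574, -0.0813, 0.1141]
ee_rot: [[0.2, 0.98, 0.001], [0.98, -0.2, 0.001], [0.001, 0.001, -1.0]]
contact_force: [-1.4, 0.6, 5.6]
width: 0.0179
grasp_force: 30.0
```

play_rows:
  linear:
    - [0, 0, 0]
    - [0, 0, 0]
    - [0, 0, 0]
    - [0, 0, 0]
    - [0, 0, 0]
  angular:
    - [0, 0, 0]
    - [0, 0, 0]
    - [0, 0, 0]
    - [0, 0, 0]
    - [0, 0, 0]
  hand: [0.25, 0.3, 0.4, 0.5, 0.6]

```text
time_s: 10.65
ee_pos: [0.5569, -0.0811, 0.1131]
ee_rot: [[0.2, 0.98, -0.0], [0.98, -0.2, 0.001], [0.001, -0.0, -1.0]]
contact_force: [-0.3, -0.6, -0.5]
width: 0.045
grasp_force: 0.0
```

play_rows:
  linear:
    - [0, 0, 0]
    - [0, 0, -0.005]
    - [0, 0, -0.02]
    - [0, 0, -0.04]
    - [0, 0, -0.06]
  angular:
    - [0, 0, 0]
    - [0, 0, 0]
    - [0, 0, 0]
    - [0, 0, 0]
    - [0, 0, 0]
  hand: [0.7, 0.7, 0.7, 0.7, 0.7]

```text
time_s: 11.07
ee_pos: [0.5565, -0.0811, 0.1737]
ee_rot: [[0.2, 0.98, -0.001], [0.98, -0.2, 0.001], [0.001, -0.002, -1.0]]
contact_force: [0.3, -0.8, -0.3]
width: 0.0661
grasp_force: 0.0
```

play_rows:
  linear:
    - [0, 0, -0.025]
    - [0, 0, -0.05]
    - [0, 0, -0.075]
    - [0, 0, -0.09]
    - [0, 0, -0.1]
  angular:
    - [0, 0, 0]
    - [0, 0, 0]
    - [0, 0, 0]
    - [0, 0, 0]
    - [0, 0, 0]
  hand: [0.7, 0.7, 0.7, 0.7, 0.7]

```text
time_s: 11.48
ee_pos: [0.5579, -0.0815, 0.2765]
ee_rot: [[0.2, 0.98, 0.005], [0.98, -0.2, -0.001], [0.0, 0.005, -1.0]]
contact_force: [-0.3, -0.5, -0.7]
width: 0.0658
grasp_force: 0.0
```

```bash
python3 - <<'E'
from h import *
from rig import *
s=state(); c=capture("top")["pixels"]; d=capture("side")["pixels"]; w=capture("wrist")["pixels"]
f=lambda a:cv2.resize(a,(260,260),interpolation=cv2.INTER_CUBIC)
cv2.imwrite("pics/t6.png",np.hstack([f(c[180:320,190:330]),f(d[150:270,270:390]),f(w[80:340,190:450])])); print(s["ee_pos"],s["contact_force"])
E
```

```text
[ 0.5579386  -0.08153306  0.27651764] [-0.28074397 -0.50711546 -0.68640036]
```

View pics/t6.png

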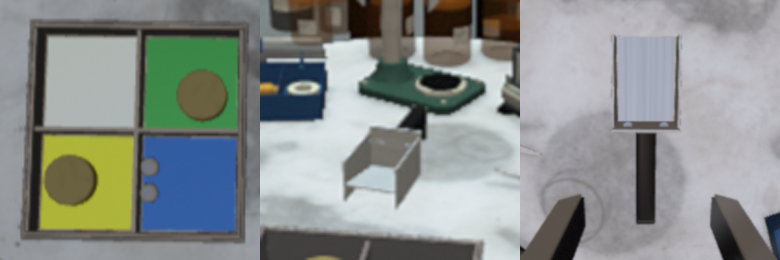

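Both balls are in the blue cell, the empty scoop stands upright on the table, and the gripper is clear. I'm handing in.

```bash
python3 -c "
from rig import *
print(job_done())"
```

```text
the job is handed in; nothing more can be done
None
```

I tipped both balls into the blue cell, stood the empty scoop upright on the table with the gripper clear, and handed the job in about 12 s into the 58 s limit; the hand-in call returned no verdict.

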